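Close the collet chest by the lathe

ROBOT

A 7-joint arm with a two-finger parallel gripper is mounted at the origin on the work surface. World frame = base frame: x ahead of the robot, y to its left, z up, the work surface at z = 0. Lengths are in mm, angles in rad, forces in N, time in s.
With the tool pointing down it reaches from about 400 to 875 mm from the base axis. Payload 4.4 kg.
Tool frame: the origin (TCP) lies midway between the tips of the shut fingers; the grasp point (between the pads) lies 19 mm behind it (r.hold_point_z is the distance from the TCP to the grasp point, in mm); z points along the fingers, y is the line along which they close (so a half turn about z gives the same grasp; the last joint's range is limited). The gripper opens to 85 mm and grips with 20 to 120 N. Pads are 22 mm wide; open, the fingers measure 114 mm over their backs; the gripper's body (76 mm by 85 mm) begins 54 mm behind the grasp point. The pads swing forward as they close: fully open they stand 13 mm farther back than shut.
Start: joints at [1.035, 0.628, 0.038, 1.517, -0.027, 0.996, -0.02], TCP at [294.288, -579.579, 231.313] pointing down, gripper open.
Joint ranges: [-3.06, 3.06], [-0.37, 2.12], [-1.25, 1.32], [0.18, 2.47], [-1.1, 4.24], [0.23, 1.98], [-2.94, 2.94]. Speed limits (rad/s): [2.57, 2.57, 3.14, 3.14, 3.14, 3.14, 3.14].

INTERFACE

Orientations are given as a unit quaternion [w, x, y, z].
In Python, from station import r gives the robot as it stands.
- The arm moves only by the shell command python3 -m crank 'ROWS' [OPENING] [FORCE]. ROWS is JSON, a list of rows, each a list of 2 entries, a list of its own where there are three numbers: the shift along the world's x, y, z in mm, then the turn, a rotation vector about the world's x, y, z in rad. In form: [[[x, y, z], [ax, ay, az]], ...]. A call has 1 to 12 rows; each row shifts and turns the commanded pose from where the row before left it; what a row does not reach is not made up. A row lasts 1/8 s, in which the tool goes at most 62.5 mm and 10.7 degrees, less where a joint would pass 70% of its speed; a pose out of reach is approached as far as the arm can. A call with a gripper value outside its range is refused whole. OPENING is the finger opening in mm, from 0 to 85.4, set as the call begins (- or left out, the last holds). The fingers move at their own pace and stop on an object; FORCE is the grip in N (left out, the last holds). Time passes only in rows, so rows that do not move let the fingers close. It gives the time, the measured TCP pose, the force, the opening and the grip force at its end, in the units of the state.
- r.sense(): the state, without advancing time (a new reading comes with each control period).
- r.snapshot(name): name is "scene" or "top"; returns the picture (420x560x3 uint8, red, green, blue); there is no depth.
- r.camera_params(name): a dict with "fx", "fy", "cx", "cy" (pixels), "xyz" and "attitude" of the camera in the world. Camera axes: x right, y down, z forward; pixel columns grow to the right and rows downward; lengths in mm; the calibration is good to about 2 mm. A picture is of the moment at which its call begins. camera_params takes no time and is no camera call.
- r.job_done(): hands the job in; it is judged then, once.
The state is a dict: "time": time; "joint_pos": joint angles; "dq": joint speeds; "tau": joint torques, N m; "tcp_pos": TCP position; "eef_rot": TCP orientation; "contact_force": force on the tool from outside, world axes, zero at the start; "torque": the same for the moment, N m; "opening": finger opening in mm; "gripper_force": force on a finger pad.
Only numpy, scipy, OpenCV 4.12 (cv2) and the standard library are available. Lean on these libraries where they do the work, as an engineer would, in place of code of your own. Each camera call takes 0.05 s, during which the arm holds its last target. There are 200 camera calls.

TASK

The collet chest on the lathe bench stands open with its lid leaning back on its stop. Tip the lid forward past upright from behind with a finger, catch it from below on the outside of a finger while it is still falling, and lower it gently until it is fully shut without letting it bang. Do not grip the lid, and leave the oil can, the live centre and the chuck key where they are.

Things in the scene. Friction and masses are not known exactly. Their poses are not given: they have to be found in the camera images.
- case: Wooden collet chest fixed to the bench, 150 mm deep (x), 260 mm wide (y), 70 mm high; collets stand inside, lower than the rim. Origin: centre of its underside. Its +x points to the hinged side (towards the robot's left, give or take its yaw), z up. Front wall face at x = -75 mm; hinge axis along y at x = +75, z = 70 mm, with two 18 mm black damper barrels behind it at y = +85 and -85 mm.
- lid (a joint): Opening angle: 0 shut, 1.571 upright, 1.75 leaning back on its stop, where it rests. It balances at 1.48 (may stand between 1.45 and 1.51); the tired hinge dampers hold it nowhere else. Below 1.45 it falls by itself, slowly at first, then faster: from 1.40 it is shut in about 2 to 3 s and, if not caught, arrives at 1.0 to 1.5 rad/s with a bang.
- lid_hinge (a point): Midpoint of the lid on the hinge axis. Frame turns with the lid: x points from lip to hinge, z out of the outer face. Lid, no handle: wooden board (lid_c0) 165 mm from hinge to lip, 270 mm wide, 10 mm thick (z = 0 to 10), plus a black ribbed rubber mat (lid_c1) 4 mm thick over its whole outer face (away from the chest when open, up when shut). 0.4 to 0.65 kg.
- lip (a point): Middle of the lid's free lower edge (underside, z = 0), 165 mm from the hinge axis; frame as lid_hinge. Shut, it is 70 mm above the bench and overhangs the chest's front wall by 15 mm, so that a fingertip has room under it outside the chest; upright, it is 235 mm above the bench.
- oil_can: Red oil can with a thin spout, loose, 64 mm across, 135 mm high, standing behind the hinge side of the chest; origin at the centre of its underside. Leave it.
- live_centre: Steel live centre with a pointed nose, loose, standing on its shank, 48 mm across, 125 mm high, behind the hinge side of the chest; origin at the centre of its underside. Leave it.
- chuck_key: T-handled lathe chuck key, loose, lying flat, about 100 mm by 110 mm and 14 mm high, in front of the chest to one side; origin at the bench under its middle. Leave it.
There are look-alikes about, which are no part of the job. Several things look just like the live_centre: the one meant starts farthest to the robot's left.

How it is judged:
By the outcome, as a careful person would: the job done as asked, in the order asked, and still so for the second after the job is handed in, with the robot touching nothing.
It also fails if it takes over 58 s, if anything falls off the work surface, if the arm or the gripper's body presses on something with over 40 N, if the wrist force passes 120 N, or if a joint passes its speed limit or range.

## Working session

There is one attempt and no reset: what is moved stays moved. The work goes in short steps, Python scripts to look and compute and a shell command to move; the robot and the scene stay as the last step left them, time stands still between calls to the robot, and variables do not carry over. Pictures are saved under pics/ and viewed, at most 13 in all, crops included, and the job is handed in when it is done.

```bash
mkdir -p pics; ls; python3 - <<'E'
from station import r
import cv2
for n in("scene","top"):
    cv2.imwrite(f"pics/{n}0.png",r.snapshot(n)[:,:,::-1]); print(r.camera_params(n))
print(r.sense())
E
```

```text
pics
{'fx': 506.1538455318554, 'fy': 506.1538455318554, 'cx': 278.3274649494932, 'cy': 207.89560931716738, 'xyz': array([1047.05584474, -580.3295484 ,  892.43191341]), 'attitude': array([-0.32944658,  0.90206546,  0.26227886, -0.0946185 ])}
{'fx': 429.80456384073165, 'fy': 429.80456384073165, 'cx': 278.60017806561086, 'cy': 205.78924441881287, 'xyz': array([493.25039666,  -7.65704341, 913.27817025]), 'attitude': array([-0.07851462,  0.7171606 , -0.68881607,  0.07105317])}
{'time': 0.1, 'joint_pos': array([ 1.0351942 ,  0.62926594,  0.03847542,  1.5182191 , -0.02703302,
        0.99626321, -0.02003882]), 'dq': array([ 1.51795257e-03, -2.71016562e-03,  7.61282487e-05, -2.27657194e-03,
       -8.06038406e-04,  1.65788303e-03,  2.13084739e-04]), 'tau': array([ 2.51920326e-03, -5.64537048e+01,  1.23043556e+00, -1.93974048e+01,
        1.13019190e-02,  5.46127048e-03, -2.72267056e-05]), 'tcp_pos': array([ 294.04655337, -579.10199502,  230.48924032]), 'eef_rot': array([-7.95321708e-04,  9.72546414e-01,  2.32707549e-01, -1.93408872e-04]), 'contact_force': array([-0.33327028,  1.32961349,  0.07855078]), 'torque': array([-0.00532881, -0.03100183, -0.00606256]), 'gripper_force': 0.0, 'opening': 85.77187476183117}
```

View pics/scene0.png

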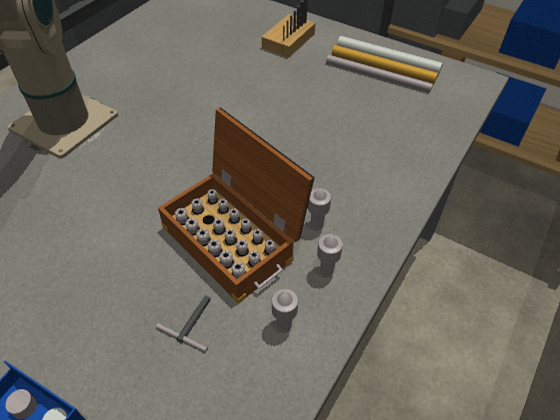

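View pics/top0.png

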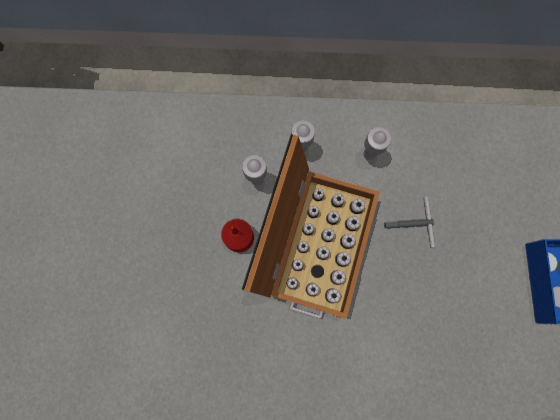

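The scene view shows the chest open at (225,240), with the chuck key at (185,325) and three live-centre look-alikes. In the top view the chest rim is centred near (325,245), the can is at (237,235), and the leftmost live centre is at (254,167). I'll enlarge the top view.

```bash
cat > h.py <<'E'
import numpy as np
from scipy.spatial.transform import Rotation as R
from station import r
def cam(n):
    c=r.camera_params(n); q=c["attitude"]; return c,R.from_quat([q[1],q[2],q[3],q[0]]).as_matrix()
def back(n,u,v,z):
    c,M=cam(n); d=M@np.array([(u-c["cx"])/c["fx"],(v-c["cy"])/c["fy"],1]); return c["xyz"]+d*(z-c["xyz"][2])/d[2]
def proj(n,p):
    c,M=cam(n); d=(np.atleast_2d(p)-c["xyz"])@M; return np.c_[d[:,0]/d[:,2]*c["fx"]+c["cx"],d[:,1]/d[:,2]*c["fy"]+c["cy"]]
E
python3 - <<'E'
import cv2
a=cv2.imread("pics/top0.png")[120:330,220:440]
cv2.imwrite("pics/c1.png",cv2.resize(a,None,fx=2.8,fy=2.8,interpolation=cv2.INTER_CUBIC))
E
```

```text
(no output)
```

View pics/c1.png

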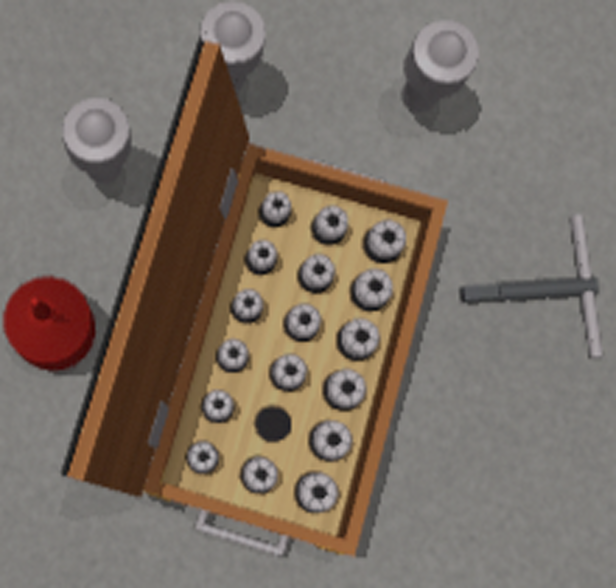

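The crop shows front rim corners at about (446,201) and (359,554), the hinge-side corner at (258,148), the lip's inner edge from (217,42) to (90,482), the can centred at about (48,323) and the left live centre at (97,130). Next I'll fit the chest pose.

```bash
python3 - <<'E'
from h import *
from scipy.optimize import least_squares
f=lambda u,v:(220+(u+.5)/2.8-.5,120+(v+.5)/2.8-.5)
px=np.array([f(446,201),f(359,554),f(258,148),f(217,42),f(90,482)])
for u,v in px[:3]: print(back("top",u,v,70).round(1))
def pts(p,th=1.75):
    x,y,w=p; c=[(-75,-130,70),(-75,130,70),(75,-130,70)]
    for s in(-135,135): c.append((75-165*np.cos(th),s,70+165*np.sin(th)))
    return (R.from_euler('z',w).apply(np.array(c)))+[x,y,0]
for w0 in(1.3,-1.3,1.8):
    s=least_squares(lambda p:(proj("top",pts(p))-px).ravel(),[450,-80,w0]); print(s.x.round(3),s.cost,s.fun.round(1))
p=s.x
# order of y sign check
for n,u,v,z in(("can",48,323,100),("lc",97,130,125),("key",530,290,7),("keyL",462,294,7),("keyT",575,217,7),("keyB",597,355,7),("lc2",233,32,125)):
    print(n,back("top",*f(u,v),z).round(0), R.from_euler('z',-p[2]).apply(back("top",*f(u,v),z)-[p[0],p[1],0]).round(0))
E
```

```text
[ 712.  -196.2   70. ]
[ 462.8 -135.3   70. ]
[746.5 -59.8  70. ]
[605.717 -94.704   1.324] 9.552427577363638 [ 1.5 -0.6  0.2  0.8 -2.9 -1.8  1.7  0.5 -0.6  0.6]
[605.717 -94.704   1.324] 9.552427577366691 [ 1.5 -0.6  0.2  0.8 -2.9 -1.8  1.7  0.5 -0.6  0.6]
[605.717 -94.704   1.324] 9.552427577363744 [ 1.5 -0.6  0.2  0.8 -2.9 -1.8  1.7  0.5 -0.6  0.6]
can [608.  82. 100.] [172.  41. 100.]
lc [738.  54. 125.] [176. -92. 125.]
key [ 661. -274.    7.] [-160.  -97.    7.]
keyL [ 656. -222.    7.] [-111.  -80.    7.]
keyT [ 720. -310.    7.] [-180. -163.    7.]
keyB [ 613. -323.    7.] [-219.  -63.    7.]
lc2 [813. -37. 125.] [ 107. -187.  125.]
```

```bash
python3 -m crank '[[[10,40,12],[0,0,0.107]],[[10,40,12],[0,0,0.107]],[[10,40,12],[0,0,0.107]],[[10,40,12],[0,0,0.107]],[[10,40,12],[0,0,0.107]],[[10,40,12],[0,0,0.107]],[[10,40,12],[0,0,0.107]],[[10,40,12],[0,0,0.107]],[[0,0,0],[0,0,0]]]' 0 30
python3 -m crank '[[[5,30,0],[-0.043,-0.17,0]],[[5,30,0],[-0.043,-0.17,0]],[[5,30,0],[-0.043,-0.17,0]],[[5,30,0],[-0.043,-0.17,0]],[[5,30,0],[-0.043,-0.17,0]],[[0,0,0],[0,0,0]],[[0,0,0],[0,0,0]]]'
cat >> h.py <<'E'
C=np.array([605.5,-94,0]); W=1.327; Q=R.from_euler('z',W)
def rep():
    s=r.sense(); q=s["eef_rot"]; M=R.from_quat([q[1],q[2],q[3],q[0]])
    print("t",round(s["time"],2),"world",s["tcp_pos"].round(0),"case",Q.inv().apply(s["tcp_pos"]-C).round(0),"zax case",Q.inv().apply(M.apply([0,0,1])).round(2),"yax",Q.inv().apply(M.apply([0,1,0])).round(2),"F",s["contact_force"].round(1),"q",s["joint_pos"].round(2))
E
python3 -c "from h import *;rep()"
```

```text
time: 1.23
tcp_pos: [375.6, -256.6, 328.1]
eef_rot: [0.0, 0.786, 0.618, 0.001]
contact_force: [-0.7, -1.2, -0.4]
opening: 0.0
gripper_force: 0.0
time: 2.1
tcp_pos: [397.9, -135.2, 355.6]
eef_rot: [0.248, 0.742, 0.585, 0.213]
contact_force: [0.5, 0.6, -0.2]
opening: 0.3
gripper_force: 0.0
t 2.1 world [ 398. -135.  356.] case [-90. 192. 356.] zax case [ 0.03 -0.62 -0.79] yax [-0.   -0.79  0.62] F [ 0.5  0.6 -0.2] q [ 0.92 -0.13 -0.5   2.44 -0.89  0.25  0.98]
```

```bash
cat > fk.py <<'E'
from h import *
import itertools
def fk(q,sg,P):
    az,h,a,b,c,L,e,o7=P; s1,s3,s5,s7=sg
    Rz=lambda t:R.from_euler('z',t); Ry=lambda t:R.from_euler('y',t)
    M=Rz(az+s1*q[0])*Ry(q[1]); p=np.array([0,0,h])+M.apply([e,0,a])
    M=M*Rz(s3*q[2])*Ry(q[3]); p=p+M.apply([-e,0,b])
    M=M*Rz(s5*q[4])*Ry(q[5])
    p=p+M.apply([c,0,L]); M=M*Rz(o7+s7*q[6]); return p,M
E
cat > fit.py <<'E'
from fk import *
from scipy.optimize import least_squares
s=r.sense()
def rot(q): return R.from_quat([q[1],q[2],q[3],q[0]])
D=[([1.0351942,.62926594,.03847542,1.5182191,-.02703302,.99626321,-.02003882],[294.05,-579.10,230.49],rot([-7.95e-4,.972546,.2327,-1.934e-4])),
   (s["joint_pos"],s["tcp_pos"],rot(s["eef_rot"]))]
best=[]
for sg in itertools.product((1,-1),repeat=4):
    def f(P):
        o=[]
        for q,p,m in D:
            pp,mm=fk(q,sg,P); o+=list(pp-p)+list(300*(mm.as_matrix()-m.as_matrix()).ravel())
        return np.r_[o,.02*(np.array(P[1:7])-[365,395,385,110,243,0])]
    for o7 in(0,3.14):
        S=least_squares(f,[-1.1-sg[0]*1.035,365,395,385,110,243,0,o7]); best.append((S.cost,sg,S.x.round(3)))
best.sort(key=lambda b:b[0])
for b in best[:4]: print(b)
E
python3 fit.py
```

```text
(np.float64(63.69783582622771), (-1, -1, -1, -1), array([-3.30000e-02,  3.92954e+02,  5.65841e+02,  3.88207e+02,
       -5.32470e+01,  3.96620e+02, -4.54910e+01,  1.54100e+00]))
(np.float64(63.69783582622914), (-1, -1, -1, -1), array([-3.30000e-02,  3.92954e+02,  5.65841e+02,  3.88207e+02,
       -5.32480e+01,  3.96620e+02, -4.54920e+01,  1.54100e+00]))
(np.float64(3376.0608977779866), (1, -1, -1, -1), array([  -2.062,  822.255,  785.998,  505.561, -228.057,  864.701,
       -343.03 ,    1.491]))
(np.float64(3376.060897782607), (1, -1, -1, -1), array([  -2.062,  822.254,  785.998,  505.56 , -228.056,  864.7  ,
       -343.03 ,    1.491]))
```

```bash
python3 -m crank '[[[10,-25,0],[0.04,0.16,0]],[[10,-25,0],[0.04,0.16,0]],[[10,-25,0],[0.04,0.16,0]],[[10,-25,0],[0.04,0.16,0]],[[40,-20,0],[0,0,0]],[[40,-20,0],[0,0,0]]]'
python3 -c "
from h import *;s=r.sense();print(s['joint_pos'].round(5).tolist(),s['tcp_pos'].round(2).tolist(),s['eef_rot'].round(5).tolist(),s['dq'].round(2))" | tee d1.txt
python3 -m crank '[[[30,-10,0],[0,0,0.18]],[[20,0,0],[0,0,0.18]],[[0,0,0],[0,0,0]],[[0,0,0],[0,0,0]]]'
python3 - <<'E'
s=open('fit.py').read()
a=open('d1.txt').read().split('] ')
s=s.replace("best=[]","best=[]\nD.append((%s],%s],rot(%s])))"%tuple(a[:3]))
s=s.replace("product((1,-1),repeat=4)","product((-1,),repeat=4)").replace(".02*","0*").replace("print(b)","print(b)\nprint(S.fun[:45].round(1))")
open('fit.py','w').write(s)
E
sed -i 's/^   (s\["joint_pos"\].*$/   ([.92,-.13,-.5,2.44,-.89,.25,.98],[397.9,-135.2,355.6],rot([.248,.742,.585,.213])),(s["joint_pos"],s["tcp_pos"],rot(s["eef_rot"]))]/' fit.py; python3 fit.py; python3 -c "from h import *;rep()"
```

```text
time: 2.85
tcp_pos: [517.9, -233.3, 350.9]
eef_rot: [0.043, 0.779, 0.621, 0.083]
contact_force: [-0.6, 0.4, 0.3]
opening: 0.1
gripper_force: 0.0
[0.99452, 0.40231, -0.79424, 1.70621, 0.24084, 0.98725, -0.07624] [517.9, -233.25, 350.89] [0.04263, 0.77859, 0.62061, 0.08259] [-0.49  0.6   0.22 -0.84  0.43  0.34 -0.27]
time: 3.35
tcp_pos: [565.6, -240.6, 351.5]
eef_rot: [0.026, 0.655, 0.75, 0.089]
contact_force: [-0.6, 0.1, -0.2]
opening: 0.2
gripper_force: 0.0
(np.float64(70.12472607295265), (-1, -1, -1, -1), array([-3.60000e-02,  3.14668e+02,  5.53230e+02,  3.64298e+02,
       -1.45370e+01,  3.36540e+02,  2.46900e+00,  1.53800e+00]))
(np.float64(70.12472607304016), (-1, -1, -1, -1), array([-3.60000e-02,  3.14668e+02,  5.53230e+02,  3.64298e+02,
       -1.45370e+01,  3.36540e+02,  2.46900e+00,  1.53800e+00]))
[ 3.5  3.2 -3.   0.4 -0.8  0.  -0.8 -0.4  0.   0.   0.   0.  -0.3 -0.1
  0.1  1.6  0.9 -1.8 -0.3  2.2 -5.5 -6.  -0.5 -0.5 -0.8 -1.5  1.3  1.
 -0.   1.   0.3 -0.8 -1.7 -1.7  0.7  0.   1.6  1.1  1.5  1.  -0.3  0.4
 -0.1 -0.7 -2. ]
t 3.35 world [ 566. -241.  352.] case [-152.    3.  352.] zax case [ 0.13 -0.13 -0.98] yax [ 0.36 -0.92  0.17] F [-0.6  0.1 -0.2] q [ 0.98  0.54 -0.87  1.54  0.31  1.11  0.23]
```

```bash
cat > ik.py <<'E'
from fk import *
from scipy.optimize import least_squares
P=[-.036,314.67,553.23,364.3,-14.5,336.5,2.47,1.538]; sg=(-1,)*4
lo=np.array([-3.06,-.37,-1.25,.18,-1.1,.23,-2.94]);hi=np.array([3.06,2.12,1.32,2.47,4.24,1.98,2.94])
def pose(p,t,s):
    z=np.array([np.sin(t),0,-np.cos(t)]);y=s*np.array([np.cos(t),0,np.sin(t)]);x=np.cross(y,z)
    return Q.apply(p)+C, Q.as_matrix()@np.c_[x,y,z]
def ik(p,t,s,q0,w=5.):
    pt,m=pose(p,t,s)
    def f(q):
        a,b=fk(q,sg,P); return np.r_[a-pt,300*(b.as_matrix()-m).ravel(),w*(q-q0)]
    S=least_squares(f,np.clip(q0,lo+.02,hi-.02),bounds=(lo,hi)); a,b=fk(S.x,sg,P)
    return S.x,np.linalg.norm(a-pt),np.degrees((b.inv()*R.from_matrix(m)).magnitude())
E
python3 - <<'E'
from ik import *
q0=np.array(r.sense()["joint_pos"])
for s in(1,-1):
  for y in (-40,40):
    q=q0
    for p,t in(((-152,y,350),0),((-152,y,350),.4),((-60,y,330),.6),((130,y,260),.6),((130,y,215),.6),((65,y,220),.6),((-60,y,300),.7),((-130,y,200),.8),((-60,y,160),.8),((-88,y,48),.8)):
        for w in(3,.3): q,e,a=ik(p,t,s,q,w)
        print(s,y,p,t,q.round(2),e.round(1),a.round(1))
E
```

```text
1 -40 (-152, -40, 350) 0 [ 0.85  0.72 -1.02  1.29  0.6   1.45  1.2 ] 0.0 0.0
1 -40 (-152, -40, 350) 0.4 [ 1.04  0.86 -1.18  1.23  0.38  1.44  1.35] 0.0 0.0
1 -40 (-60, -40, 330) 0.6 [ 1.04  0.92 -1.25  1.35  0.28  1.27  1.29] 0.0 0.0
1 -40 (130, -40, 260) 0.6 [ 0.78  0.93 -1.16  1.54  0.32  0.92  1.08] 0.0 0.0
1 -40 (130, -40, 215) 0.6 [ 0.77  0.98 -1.12  1.58  0.36  0.84  1.09] 0.0 0.0
1 -40 (65, -40, 220) 0.6 [ 0.87  0.99 -1.15  1.57  0.35  0.92  1.17] 0.0 0.0
1 -40 (-60, -40, 300) 0.7 [ 1.07  0.99 -1.25  1.39  0.24  1.2   1.35] 0.0 0.0
1 -40 (-130, -40, 200) 0.8 [ 1.16  1.19 -1.22  1.38  0.28  1.19  1.51] 0.0 0.0
1 -40 (-60, -40, 160) 0.8 [ 1.1   1.21 -1.19  1.5   0.31  1.01  1.45] 0.0 0.0
1 -40 (-88, -40, 48) 0.8 [ 1.11  1.36 -1.12  1.48  0.39  0.95  1.54] 0.0 0.0
1 40 (-152, 40, 350) 0 [ 1.01  0.62 -1.13  1.53  0.57  1.35  1.16] 0.0 0.0
1 40 (-152, 40, 350) 0.4 [ 1.21  0.77 -1.25  1.47  0.33  1.33  1.35] 0.0 0.0
1 40 (-60, 40, 330) 0.6 [ 1.17  0.81 -1.25  1.59  0.18  1.15  1.35] 0.0 0.0
1 40 (130, 40, 260) 0.6 [ 0.85  0.81 -1.14  1.78  0.21  0.76  1.13] 0.0 0.0
1 40 (130, 40, 21
[... 1295 characters left out ...]
0.0 0.0
-1 40 (-152, 40, 350) 0.4 [ 0.89  0.53 -0.5   1.48 -0.15  1.28 -1.33] 0.0 0.0
-1 40 (-60, 40, 330) 0.6 [ 0.88  0.57 -0.58  1.59 -0.32  1.18 -1.3 ] 0.0 0.0
-1 40 (130, 40, 260) 0.6 [ 0.58  0.61 -0.59  1.78 -0.38  0.8  -1.46] 0.0 0.0
-1 40 (130, 40, 215) 0.6 [ 0.58  0.67 -0.59  1.83 -0.38  0.7  -1.42] 0.0 0.0
-1 40 (65, 40, 220) 0.6 [ 0.69  0.67 -0.59  1.81 -0.36  0.78 -1.35] 0.0 0.0
-1 40 (-60, 40, 300) 0.7 [ 0.94  0.64 -0.61  1.63 -0.37  1.13 -1.23] 0.0 0.0
-1 40 (-130, 40, 200) 0.8 [ 1.04  0.85 -0.6   1.62 -0.34  1.1  -1.05] 0.0 0.0
-1 40 (-60, 40, 160) 0.8 [ 0.97  0.88 -0.62  1.74 -0.38  0.91 -1.05] 0.0 0.0
-1 40 (-88, 40, 48) 0.8 [ 0.98  1.07 -0.57  1.72 -0.33  0.8  -0.95] 0.0 0.0
```

```bash
cat > go.py <<'E'
import sys
from ik import *
# usage: go.py x y z t  -> world shift and turn needed from the present pose
x,y,z,t=map(float,sys.argv[1:5]); s=r.sense(); q=s["eef_rot"]
pt,m=pose((x,y,z),t,1); M=R.from_quat([q[1],q[2],q[3],q[0]])
print("shift",(pt-s["tcp_pos"]).round(1),"turn",(R.from_matrix(m)*M.inv()).as_rotvec().round(3))
E
python3 go.py 156 0 300 0.6; python3 -c "from h import *;print(Q.apply([10,0,0]))"
```

```text
shift [ 77.6 298.  -51.5] turn [ 0.245 -0.392  1.149]
[2.41388421 9.70428581 0.        ]
```

```bash
python3 -m crank '[[[10,37,0],[0.031,-0.049,0.144]],[[10,37,0],[0.031,-0.049,0.144]],[[10,37,0],[0.031,-0.049,0.144]],[[10,37,-5],[0.031,-0.049,0.144]],[[10,37,-10],[0.031,-0.049,0.144]],[[10,37,-10],[0.031,-0.049,0.144]],[[10,37,-10],[0.031,-0.049,0.144]],[[10,37,-15],[0.031,-0.049,0.144]],[[0,0,0],[0,0,0]],[[0,0,0],[0,0,0]]]'; python3 go.py 156 0 221 0.6; python3 - <<'E'
from h import *; rep()
import cv2
a=r.snapshot("scene")[:,:,::-1][60:270,130:350]; b=r.snapshot("top")[:,:,::-1][90:300,190:410]
cv2.imwrite("pics/p2.png",cv2.resize(np.hstack([a,b]),None,fx=1.8,fy=1.8,interpolation=cv2.INTER_CUBIC))
E
```

```text
time: 4.6
tcp_pos: [645.9, 55.2, 302.7]
eef_rot: [0.035, 0.114, 0.948, 0.294]
contact_force: [0.0, -0.5, -0.5]
opening: -0.2
gripper_force: 0.0
shift [ -2.8   2.1 -81.7] turn [-0.001  0.    -0.005]
t 4.6 world [646.  55. 303.] case [155.  -3. 303.] zax case [ 0.57  0.   -0.82] yax [0.82 0.   0.57] F [ 0.  -0.5 -0.5] q [ 0.81  0.84 -1.21  1.59  0.28  0.92  1.05]
```

View pics/p2.png

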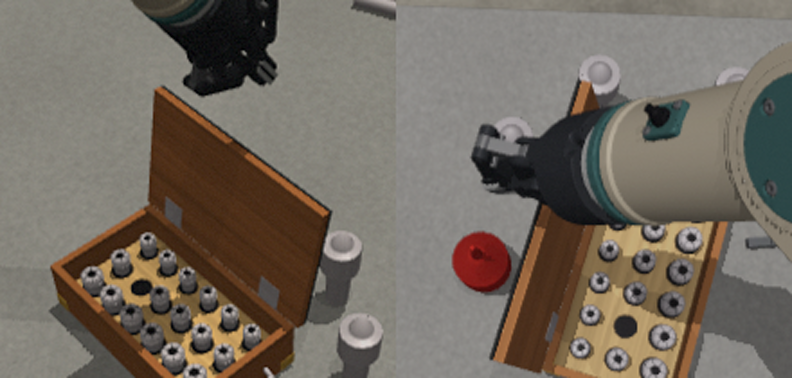

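The finger is above and behind the lid at (490,170) in the composite, and the lid is still leaning back. I'll lower it, then pull slowly.

```bash
python3 -m crank '[[[0,1,-30],[0,0,0]],[[0,1,-30],[0,0,0]],[[0,0,-22],[0,0,0]],[[0,0,0],[0,0,0]]]'; python3 -c "from h import *;rep()"
python3 -m crank '[[[-2.4,-9.7,1],[0,0,0]],[[-2.4,-9.7,1],[0,0,0]],[[-1.2,-4.8,0],[0,0,0]],[[-1.2,-4.8,0],[0,0,0]],[[0,0,0],[0,0,0]]]'; python3 -c "from h import *;rep()"
```

```text
time: 5.2
tcp_pos: [645.5, 57.1, 219.4]
eef_rot: [0.034, 0.114, 0.948, 0.295]
contact_force: [-0.6, 0.4, -0.1]
opening: -0.6
gripper_force: 0.0
t 5.2 world [645.  57. 219.] case [156.  -2. 219.] zax case [ 0.57  0.01 -0.82] yax [0.82 0.   0.57] F [-0.6  0.4 -0.1] q [ 0.78  0.93 -1.14  1.67  0.34  0.78  1.06]
time: 5.82
tcp_pos: [640.2, 30.1, 225.8]
eef_rot: [0.037, 0.113, 0.948, 0.297]
contact_force: [-0.4, 2.6, 6.8]
opening: -0.1
gripper_force: 2.8
t 5.83 world [640.  30. 226.] case [129.  -4. 226.] zax case [ 0.57  0.   -0.82] yax [0.82 0.01 0.57] F [-0.4  2.6  6.8] q [ 0.84  0.93 -1.16  1.67  0.34  0.81  1.1 ]
```

```bash
python3 - <<'E'
from h import *; import cv2
a=r.snapshot("scene")[:,:,::-1][90:240,180:340]; 
cv2.imwrite("pics/p3.png",cv2.resize(a,None,fx=4,fy=4,interpolation=cv2.INTER_CUBIC)); rep()
for th in(1.75,1.65,1.55): print(th,proj("scene",Q.apply([[75-165*np.cos(th),y,70+165*np.sin(th)] for y in(-135,135)])+C).round(1).tolist())
E
```

```text
t 5.88 world [640.  30. 226.] case [129.  -4. 226.] zax case [ 0.57  0.   -0.82] yax [0.82 0.01 0.57] F [-0.9  2.1  6.3] q [ 0.84  0.93 -1.16  1.67  0.34  0.81  1.1 ]
1.75 [[309.0, 179.7], [213.8, 109.7]]
1.65 [[302.6, 183.6], [207.3, 112.4]]
1.55 [[296.1, 188.1], [200.9, 115.9]]
```

View pics/p3.png

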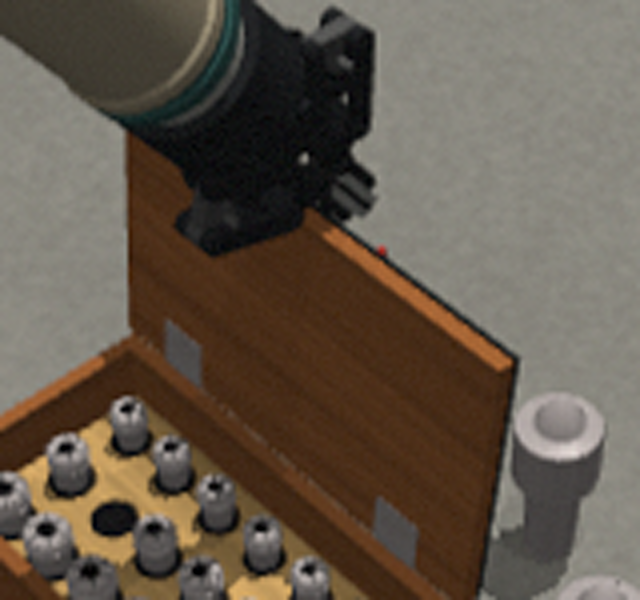

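The lid corner at crop (508,368) shows the lid has hardly moved. The link behind the fingertip is resting on the lip because the tool is tilted too far. I'll back off, stand the finger steeper and push with the tip.

```bash
python3 go.py 156 0 226 0.15; python3 -m crank '[[[2.4,9.7,3],[0,0,0]],[[2.4,9.7,3],[0,0,0]],[[1,5,0],[0,0,0]],[[0,0,0],[0,0,0]]]'; python3 go.py 150 0 207 0.15;python3 -c "from h import *;rep()"
```

```text
shift [ 2.9 27.2  0.2] turn [-0.443  0.112 -0.007]
time: 6.38
tcp_pos: [644.5, 54.1, 228.6]
eef_rot: [0.035, 0.112, 0.948, 0.295]
contact_force: [-0.2, -0.5, 0.2]
opening: -0.1
gripper_force: 0.0
shift [ -2.8  -2.6 -21.6] turn [-0.44   0.108 -0.008]
t 6.38 world [645.  54. 229.] case [153.  -2. 229.] zax case [ 0.57  0.   -0.82] yax [0.82 0.01 0.57] F [-0.2 -0.5  0.2] q [ 0.79  0.92 -1.15  1.67  0.33  0.79  1.07]
```

```bash
python3 -m crank '[[[0,0,0],[-0.147,0.036,-0.002]],[[0,0,0],[-0.147,0.036,-0.002]],[[0,0,-7],[-0.147,0.036,-0.002]],[[0,0,-14],[0,0,0]],[[0,0,0],[0,0,0]]]'; python3 -c "from h import *;rep()"
python3 -m crank '[[[-2.4,-9.7,0],[0,0,0]],[[-2.4,-9.7,0],[0,0,0]],[[-1.2,-4.8,0],[0,0,0]],[[-1.2,-4.8,0],[0,0,0]],[[0,0,0],[0,0,0]]]'; python3 -c "from h import *;rep()"
```

```text
time: 7.0
tcp_pos: [643.4, 51.4, 205.1]
eef_rot: [0.007, 0.122, 0.99, 0.074]
contact_force: [0.3, -1.1, -0.3]
opening: 0.1
gripper_force: 0.0
t 7.0 world [643.  51. 205.] case [150.  -2. 205.] zax case [ 0.15  0.   -0.99] yax [ 0.99 -0.    0.15] F [ 0.3 -1.1 -0.3] q [ 0.43  0.77 -0.86  1.59  0.51  0.98  0.8 ]
time: 7.62
tcp_pos: [637.5, 23.4, 207.6]
eef_rot: [0.009, 0.121, 0.99, 0.074]
contact_force: [-0.6, 0.5, -0.9]
opening: -0.0
gripper_force: 0.2
t 7.62 world [637.  23. 208.] case [122.  -3. 208.] zax case [ 0.15 -0.   -0.99] yax [ 0.99 -0.    0.15] F [-0.6  0.5 -0.9] q [ 0.49  0.76 -0.87  1.6   0.51  0.98  0.84]
```

```bash
python3 -m crank '[[[-1.5,-6,0],[0,0,0]],[[-1.5,-6,0],[0,0,0]],[[-1.5,-6,0],[0,0,0]],[[0,0,0],[0,0,0]]]'; python3 - <<'E'
from h import *; import cv2; rep()
a=r.snapshot("scene")[:,:,::-1][90:240,180:340]; 
cv2.imwrite("pics/p4.png",cv2.resize(a,None,fx=4,fy=4,interpolation=cv2.INTER_CUBIC))
for th in(1.7,1.65,1.6,1.55,1.5): print(th,((proj("scene",Q.apply([[75-165*np.cos(th),-135,70+165*np.sin(th)]])+C)-[180,90])*4).round(0).tolist())
E
```

```text
time: 8.12
tcp_pos: [632.7, 5.1, 207.2]
eef_rot: [0.009, 0.122, 0.99, 0.073]
contact_force: [-1.0, -0.2, -0.1]
opening: 0.2
gripper_force: 0.0
t 8.12 world [633.   5. 207.] case [103.  -2. 207.] zax case [ 0.15  0.   -0.99] yax [ 0.99 -0.    0.15] F [-1.  -0.2 -0.1] q [ 0.52  0.76 -0.87  1.61  0.51  0.98  0.86]
1.7 [[503.0, 366.0]]
1.65 [[491.0, 374.0]]
1.6 [[477.0, 383.0]]
1.55 [[464.0, 392.0]]
1.5 [[451.0, 403.0]]
```

View pics/p4.png

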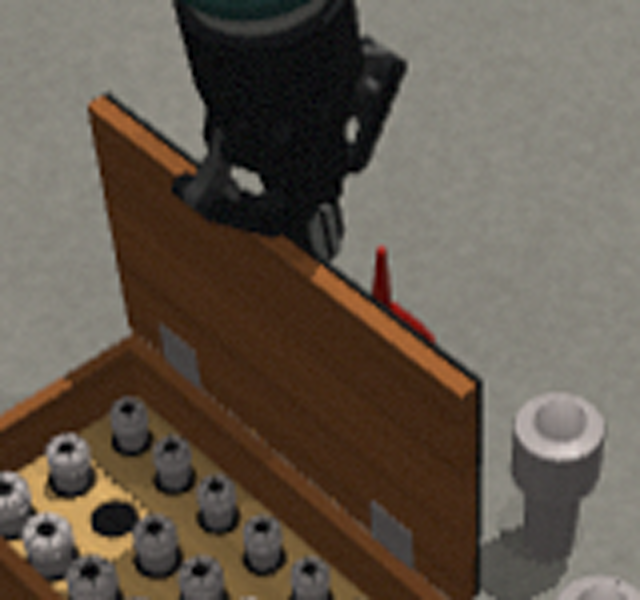

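The lip corner at crop (470,397) puts the lid at about 1.55, so the model fits. Now I'll push it past balance and go over to the front.

```bash
python3 -m crank '[[[-2.4,-9.7,0],[0,0,0]],[[-3,-12,0],[0,0,0]],[[0,0,35],[0,0,0]],[[0,0,40],[0,0,0]],[[-12,-48,0],[0.155,-0.038,0]],[[-12,-48,0],[0.155,-0.038,0]],[[-12,-48,0],[0.155,-0.038,0]],[[-12,-48,-10],[0.155,-0.038,0]],[[-2,-10,-45],[0,0,0]],[[0,0,-40],[0,0,0]]]'; python3 - <<'E'
from h import *; import cv2; rep()
a=r.snapshot("scene")[:,:,::-1][90:270,150:340]; 
cv2.imwrite("pics/p5.png",cv2.resize(a,None,fx=3,fy=3,interpolation=cv2.INTER_CUBIC))
for th in(1.4,1.3,1.2,1.1,1.,.9,.8,.7,.5): print(th,((proj("scene",Q.apply([[75-165*np.cos(th),-135,70+165*np.sin(th)]])+C)-[150,90])*3).round(0).tolist())
E
```

```text
time: 9.43
tcp_pos: [576.3, -221.5, 184.5]
eef_rot: [0.046, 0.115, 0.916, 0.381]
contact_force: [-0.1, -0.1, 0.4]
opening: 0.1
gripper_force: 0.0
t 9.43 world [ 576. -221.  185.] case [-131.   -2.  185.] zax case [ 0.71 -0.   -0.71] yax [ 0.71 -0.01  0.71] F [-0.1 -0.1  0.4] q [ 1.22  1.12 -1.13  1.48  0.2   1.1   1.62]
1.4 [[408.0, 319.0]]
1.3 [[388.0, 337.0]]
1.2 [[368.0, 357.0]]
1.1 [[349.0, 379.0]]
1.0 [[331.0, 401.0]]
0.9 [[314.0, 424.0]]
0.8 [[299.0, 448.0]]
0.7 [[285.0, 471.0]]
0.5 [[263.0, 516.0]]
```

View pics/p5.png

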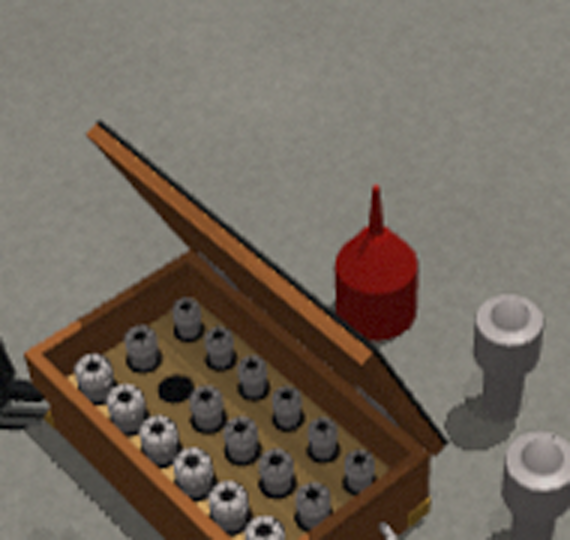

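```bash
python3 go.py -60 0 155 0.8
```

```text
shift [ 17.3  67.8 -23.9] turn [ 0.01  -0.013  0.001]
```

The lid's inner lip corner is at crop (362,362), so the lid is falling at about 1.17. The finger is in front, so I'll slip it underneath to catch the lid near 0.78.

```bash
python3 -m crank '[[[7.2,29,-6],[0,0,0]],[[7.2,29,-7],[0,0,0]],[[7.2,29,-7],[0,0,0]],[[-0.8,-3.4,-3.5],[0,0,0]]]'; python3 -c "from h import *;rep()"; python3 -m crank '[[[-0.8,-3.4,-3.5],[0,0,0]]]';python3 -m crank '[[[-0.8,-3.4,-3.5],[0,0,0]]]'; python3 -c "from h import *;rep()"
```

```text
time: 9.98
tcp_pos: [597.9, -130.8, 165.3]
eef_rot: [0.045, 0.109, 0.917, 0.381]
contact_force: [-0.1, -0.3, -0.8]
opening: 0.0
gripper_force: 0.0
t 9.97 world [ 598. -131.  165.] case [-38.  -1. 165.] zax case [ 0.71  0.01 -0.71] yax [0.71 0.   0.71] F [-0.1 -0.3 -0.8] q [ 1.12  1.12 -1.12  1.61  0.2   0.92  1.54]
time: 10.1
tcp_pos: [597.7, -138.5, 160.7]
eef_rot: [0.046, 0.112, 0.917, 0.38]
contact_force: [0.5, -0.6, 0.2]
opening: -0.3
gripper_force: 0.0
time: 10.22
tcp_pos: [596.8, -142.7, 156.5]
eef_rot: [0.046, 0.113, 0.917, 0.38]
contact_force: [0.5, -1.6, -1.1]
opening: 0.0
gripper_force: 0.7
t 10.22 world [ 597. -143.  156.] case [-49.  -3. 156.] zax case [ 0.71  0.   -0.71] yax [ 0.71 -0.    0.71] F [ 0.5 -1.6 -1.1] q [ 1.13  1.13 -1.11  1.6   0.21  0.93  1.55]
```

```bash
python3 -m crank '[[[-0.5,-2,-2.5],[0,0,0]]]';python3 -m crank '[[[-0.5,-2,-2.5],[0,0,0]]]'; python3 - <<'E'
from h import *; import cv2; rep()
a=r.snapshot("scene")[:,:,::-1][90:270,150:340]; 
cv2.imwrite("pics/p6.png",cv2.resize(a,None,fx=3,fy=3,interpolation=cv2.INTER_CUBIC))
E
```

```text
time: 10.35
tcp_pos: [596.3, -144.6, 153.9]
eef_rot: [0.046, 0.113, 0.917, 0.38]
contact_force: [-1.1, -3.6, -0.2]
opening: -0.1
gripper_force: 1.0
time: 10.48
tcp_pos: [595.9, -145.8, 151.8]
eef_rot: [0.046, 0.113, 0.917, 0.381]
contact_force: [-0.2, -3.4, 0.4]
opening: 0.1
gripper_force: 1.0
t 10.47 world [ 596. -146.  152.] case [-53.  -3. 152.] zax case [ 0.71  0.   -0.71] yax [ 0.71 -0.    0.71] F [-0.2 -3.4  0.4] q [ 1.13  1.14 -1.11  1.6   0.21  0.93  1.56]
```

View pics/p6.png

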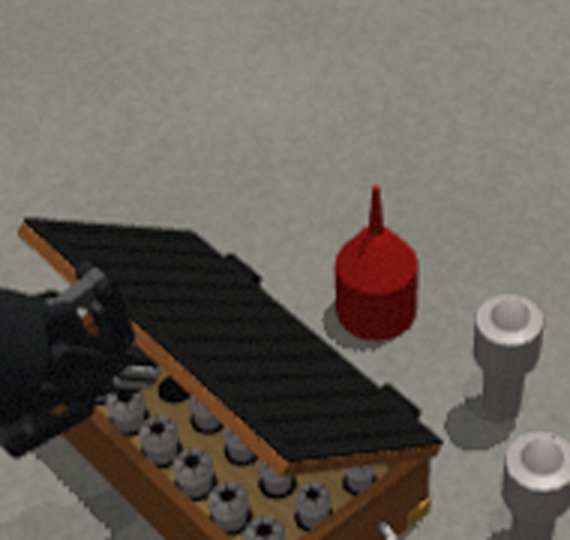

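The lid rests on the outside of the finger at about 0.70, with the corner at crop (285,473). It was caught while falling. Now I'll lower it along the lip's arc.

```bash
python3 -m crank '[[[-0.7,-2.9,-2.8],[0,0,0]],[[-0.7,-2.9,-2.8],[0,0,0]],[[-0.7,-2.9,-2.8],[0,0,0]],[[-0.7,-2.9,-4.7],[0,0,0]],[[-0.7,-2.9,-4.7],[0,0,0]],[[-0.7,-2.9,-4.7],[0,0,0]]]'; python3 -c "from h import *;rep()"; python3 -m crank '[[[-0.6,-2.3,-5],[0,0,0]],[[-0.6,-2.3,-5],[0,0,0]],[[-0.6,-2.3,-5],[0,0,0]],[[-0.4,-1.8,-5.2],[0,0,0]],[[-0.4,-1.8,-5.2],[0,0,0]],[[-0.4,-1.8,-5.2],[0,0,0]]]';  python3 - <<'E'
from h import *; import cv2; rep()
a=r.snapshot("scene")[:,:,::-1][120:300,140:330]; 
cv2.imwrite("pics/p7.png",cv2.resize(a,None,fx=3,fy=3,interpolation=cv2.INTER_CUBIC))
for th in(.5,.4,.3,.2,.1,0): print(th,((proj("scene",Q.apply([[75-165*np.cos(th),-135,70+165*np.sin(th)]])+C)-[140,120])*3).round(0).tolist())
E
```

```text
time: 11.28
tcp_pos: [591.4, -161.8, 129.2]
eef_rot: [0.045, 0.112, 0.917, 0.381]
contact_force: [-0.2, 0.5, -2.4]
opening: 0.1
gripper_force: 0.7
t 11.28 world [ 591. -162.  129.] case [-69.  -3. 129.] zax case [ 0.71  0.   -0.71] yax [ 0.71 -0.    0.71] F [-0.2  0.5 -2.4] q [ 1.15  1.17 -1.09  1.58  0.23  0.93  1.59]
time: 12.02
tcp_pos: [588.4, -174.2, 98.6]
eef_rot: [0.046, 0.112, 0.917, 0.381]
contact_force: [-1.8, -0.5, -2.3]
opening: 0.1
gripper_force: 1.0
t 12.03 world [ 588. -174.   99.] case [-82.  -3.  99.] zax case [ 0.71  0.   -0.71] yax [ 0.71 -0.    0.71] F [-1.8 -0.5 -2.3] q [ 1.15  1.21 -1.07  1.57  0.25  0.92  1.61]
0.5 [[293.0, 426.0]]
0.4 [[286.0, 447.0]]
0.3 [[280.0, 466.0]]
0.2 [[277.0, 485.0]]
0.1 [[275.0, 501.0]]
0 [[276.0, 516.0]]
```

View pics/p7.png

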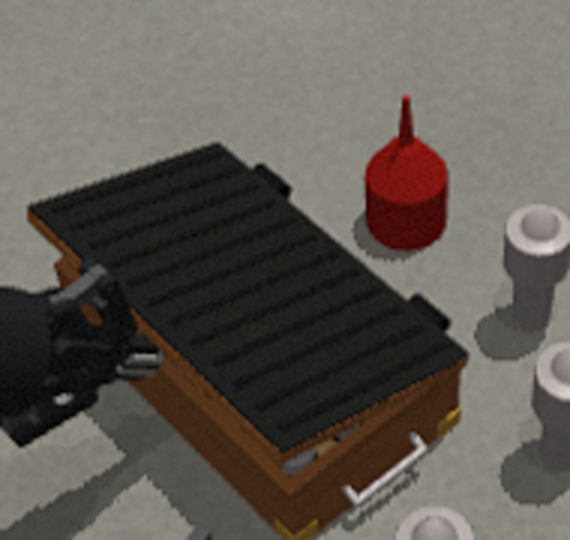

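Lid at about 0.33 and resting on the finger (crop corner about (282,460)). Going on, slower.

```bash
python3 -m crank '[[[-0.4,-1.6,-4],[0,0,0]],[[-0.4,-1.6,-4],[0,0,0]],[[-0.3,-1.1,-4],[0,0,0]],[[-0.3,-1.1,-4],[0,0,0]],[[-0.2,-0.7,-4],[0,0,0]],[[-0.2,-0.7,-4],[0,0,0]],[[-0.2,-0.7,-3],[0,0,0]],[[-0.2,-0.7,-3],[0,0,0]]]'; python3 -c "from h import *;rep()"; python3 -m crank '[[[0,0,-2],[0,0,0]],[[0,0,-2],[0,0,0]],[[0,0,-2],[0,0,0]],[[0,0,-2],[0,0,0]]]';  python3 - <<'E'
from h import *; import cv2; rep()
a=r.snapshot("scene")[:,:,::-1][120:300,140:330]; 
cv2.imwrite("pics/p8.png",cv2.resize(a,None,fx=3,fy=3,interpolation=cv2.INTER_CUBIC))
E
```

```text
time: 13.08
tcp_pos: [586.4, -182.4, 68.9]
eef_rot: [0.046, 0.112, 0.917, 0.381]
contact_force: [-0.8, -1.1, -1.9]
opening: 0.2
gripper_force: 1.0
t 13.07 world [ 586. -182.   69.] case [-90.  -3.  69.] zax case [ 0.71  0.   -0.71] yax [ 0.71 -0.    0.71] F [-0.8 -1.1 -1.9] q [ 1.15  1.26 -1.05  1.56  0.27  0.91  1.64]
time: 13.58
tcp_pos: [586.3, -182.7, 60.8]
eef_rot: [0.046, 0.112, 0.917, 0.381]
contact_force: [-1.0, -3.1, -2.0]
opening: -0.0
gripper_force: 2.1
t 13.57 world [ 586. -183.   61.] case [-91.  -3.  61.] zax case [ 0.71  0.   -0.71] yax [ 0.71 -0.    0.71] F [-1.  -3.1 -2. ] q [ 1.15  1.27 -1.04  1.56  0.28  0.9   1.64]
```

View pics/p8.png

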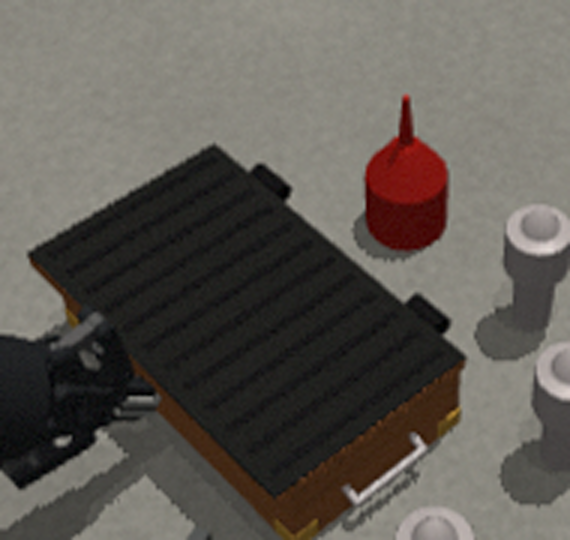

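The lid is nearly shut, with the front corner at crop (275,495). Lowering the rest slowly until it is unloaded.

```bash
for i in 1 2 3; do python3 -m crank '[[[0,0,-1.5],[0,0,0]],[[0,0,-1.5],[0,0,0]],[[0,0,-1.5],[0,0,0]]]' | sed -n 2,4p; done; python3 -c "from h import *;rep()"
```

```text
tcp_pos: [586.3, -182.8, 56.3]
eef_rot: [0.046, 0.112, 0.917, 0.381]
contact_force: [-2.4, -3.8, -2.8]
tcp_pos: [587.2, -182.2, 53.2]
eef_rot: [0.046, 0.112, 0.916, 0.382]
contact_force: [-1.9, -4.5, 1.6]
tcp_pos: [586.5, -181.1, 47.9]
eef_rot: [0.046, 0.111, 0.916, 0.382]
contact_force: [0.0, 0.6, -0.2]
t 14.75 world [ 587. -181.   48.] case [-89.  -3.  48.] zax case [ 0.71  0.   -0.7 ] yax [0.7  0.   0.71] F [ 0.   0.6 -0.2] q [ 1.15  1.28 -1.03  1.56  0.29  0.89  1.65]
```

Unloaded. I'll drop a little, draw out along the tool axis and up, then check.

```bash
python3 -m crank '[[[0,0,-3],[0,0,0]],[[-0.5,-2,-3],[0,0,0]],[[-3,-12,0],[0,0,0]],[[-5,-20,0],[0,0,0]],[[-8,-30,15],[0,0,0]],[[-8,-30,30],[0,0,0]],[[-6,-25,40],[0,0,0]],[[-6,-25,40],[0,0,0]],[[0,0,40],[0,0,0]],[[0,0,0],[0,0,0]],[[0,0,0],[0,0,0]]]'; python3 - <<'E'
from h import *; import cv2; rep()
a=r.snapshot("scene")[:,:,::-1][120:300,100:330]; b=r.snapshot("top")[:,:,::-1][110:330,210:440]
cv2.imwrite("pics/p9.png",np.hstack([cv2.resize(a,(400,313)),cv2.resize(b,(328,313))]))
E
```

```text
time: 16.12
tcp_pos: [549.3, -326.9, 205.8]
eef_rot: [0.045, 0.112, 0.917, 0.381]
contact_force: [-0.1, -0.5, 0.2]
opening: -0.0
gripper_force: 0.0
t 16.12 world [ 549. -327.  206.] case [-240.   -2.  206.] zax case [ 0.71  0.   -0.71] yax [ 0.71 -0.    0.71] F [-0.1 -0.5  0.2] q [ 1.28  1.14 -1.11  1.28  0.2   1.34  1.72]
```

View pics/p9.png

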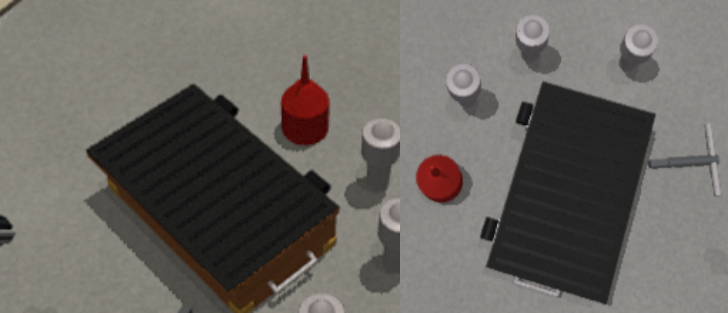

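The lid is shut flat. The can, live centre and key stand where they were, and the gripper is clear.

```bash
python3 -c "from station import r;print(r.job_done())"
```

```text
the job is handed in; nothing more can be done
None
```

The lid was tipped past upright from behind, caught from below on the outside of a finger at about 0.70 rad while still falling, and lowered fully shut with no more than about 5 N on the tool; the oil can, live centre and chuck key look unmoved, and the job was handed in at about 16 s.

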